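# Switch off the sole press, unlatch its arm from the ball and hold it open

### The arm

A 6-joint arm with a two-finger parallel gripper is mounted at the origin on the work surface. World frame = base frame: x ahead of the robot, y to its left, z up, the work surface at z = 0. Lengths are in mm, angles in rad, forces in N, time in s.
With the tool pointing down it reaches from about 350 to 975 mm from the base axis. Payload 7.1 kg.
Tool frame: the origin (TCP) lies midway between the tips of the shut fingers; the grasp point (between the pads) lies 19 mm behind it; z points along the fingers, y is the line along which they close (so a half turn about z gives the same grasp; the last joint's range is limited). The gripper opens to 88 mm and grips with 3 to 60 N. Pads are 20 mm wide; open, the fingers measure 115 mm over their backs; the gripper's body (75 mm by 178 mm) begins 61 mm behind the grasp point.
Start: joints at [1.18, 0.423, 1.63, -0, 1.089, -0.019], TCP at [227.026, 582.292, 222.675] pointing down, gripper open.
Joint ranges: [-3, 3], [-0.9, 2.11], [0.09, 2.58], [-1.31, 4.45], [0.11, 2.69], [-2.54, 2.54]. Speed limits (rad/s): [2.39, 2.39, 3.01, 3.14, 3.14, 3.14].

### API

Orientations are given as a unit quaternion [x, y, z, w].
In Python, from workcell import sense, grab_frame, calibration, finish_job gives the robot as it stands.
- The arm moves only by the tool step_arm, never from a script. Its arguments are lists of equal length, an entry for each row: "gripper": the finger opening in m, from 0 to 0.0878; "dp": the shift along the tool's x, y, z in m, a list of three; "yaw": the turn about the tool's z in degrees. In form: {"gripper": [gripper, ...], "dp": [[dx, dy, dz], ...], "yaw": [yaw, ...]}. A call has 1 to 12 rows; each row is the pose to reach, as a shift and turn from the pose commanded when the call began, along the tool's axes at that moment; what a row does not reach only later rows make up. A row lasts 1/8 s, in which the tool goes at most 62.5 mm and 10.7 degrees, less where a joint would pass 70% of its speed; a pose out of reach is approached as far as the arm can. A call with a gripper value outside its range is refused whole. The fingers move at their own pace and stop on an object; "force" is the grip in N (left out, the last holds). Time passes only in rows, so rows that repeat a pose let the fingers close. It gives the time, the measured TCP pose, the force, the opening and the grip force at its end, in the units of the state.
- sense(): the state, without advancing time (a new reading comes with each control period).
- grab_frame(name): name is "side" or "top"; returns the picture (400x640x3 uint8, blue, green, red); there is no depth.
- calibration(name): a dict with "fx", "fy", "cx", "cy" (pixels), "extrinsics" (4x4, takes a point from camera to world coordinates). Camera axes: x right, y up, looking along -z (the intrinsics and any distortion apply to the point x, -y, -z); pixel columns grow to the right and rows downward; lengths in mm; the calibration is good to about 2 mm. A picture is of the moment at which its call begins. calibration takes no time and is no camera call.
- finish_job(): hands the job in; it is judged then, once.
The state is a dict: "t": time; "q": joint angles; "qd": joint speeds; "effort": joint torques, N m; "ee_pos": TCP position; "tcp_rot": TCP orientation; "ft_force": force on the tool from outside, world axes, zero at the start; "ft_torque": the same for the moment, N m; "width": finger opening in mm; "grip_force": force on a finger pad.
Only numpy, scipy, OpenCV 4.12 (cv2) and the standard library are available. Lean on these libraries where they do the work, as an engineer would, in place of code of your own. Each camera call takes 0.05 s, during which the arm holds its last target. There are 200 camera calls.

### The job

Switch the sole press off by flipping the toggle on its isolator box fully over, and only then open the press: pull the upright latch tab sideways against its spring, lift the arm's coupler off the ball, and raise it about 8 cm. Finish while still holding the arm up there with the gripper, since it falls when let go, and leave the loose sole, the hammer and the tin on the bench where they lie.

Things in the scene. Friction and masses are not known exactly. Their poses are not given: they have to be found in the camera images.
- press: Sole press fixed to the bench: green base plate, a 36 mm steel ball on a post near the robot, hinge bracket (120 mm high) at the far end. Origin on the bench under the ball, whose centre is 70 mm up. Its +x runs from ball to hinge, roughly away from the robot; its +y is the way the latch is pulled. A sole, part of the press, lies across it (246 mm long) 110 mm from the ball, 75 mm high.
- press_arm (a joint): Press arm angle (rad) about a hinge along the press's y, 200 mm along its +x from the ball, 95 mm above the bench. 0: level, coupler on the ball; grows as the coupler rises, to 0.8 at most (143 mm up). It takes 4 to 7 N to lift at the coupler and falls when let go. With the latch home its jaw is under the ball's shoulder and the arm cannot rise.
- coupler (a point): Centre of the top face of the coupler, a round dark steel cup 60 mm across and 34 mm high at the arm's near end over the ball; 108 mm above the bench when the arm is down.
- latch (a joint): Travel (m) of the latch slide on the coupler along the press's +y. 0: latched; from 0.010 its jaw is clear of the ball; stop at 0.016. The spring pushes back with 4 N at home, 10 N at the stop: keep it pulled while the coupler leaves the ball, until the arm is about 0.15 rad up. After that it may spring home.
- latch_tab (a point): Centre of the latch tab, an upright steel plate above the coupler, fixed to the latch slide: 12 mm thick along the press's y, 26 mm wide along its x, 50 mm tall. 143 mm above the bench when the arm is down; a 6 mm flat plate begins 25 mm below. Pinched from above on its broad faces, it can pull the latch and lift the arm, turning between the fingers as the arm tilts.
- isolator: Grey isolator box fixed to the bench left or right of the press, 90 (x) x 80 (y) x 55 (z) mm, origin at the centre of its underside. The toggle on its top pivots about the box's y axis, 58 mm above the bench, and swings in the box's x direction. The box's +x points roughly away from the robot.
- toggle (a joint): Toggle angle (rad): 0 is ON, leaning 0.6 rad from upright towards the box's -x (to the robot); 1.2 is OFF, leaning as far to +x (away from the robot). It goes over centre at 0.6 and drops by its own weight to whichever end it is nearer; about 1 N at its grip moves it.
- toggle_tip (a point): Centre of the toggle's black grip, 18 mm thick in the swing direction, 34 mm wide along the box's y, 30 mm long, 65 mm from the pivot on a 12 mm steel stem.
- loose_sole: Bystander: loose shoe sole, about 246 x 84 x 28 mm, lying on the bench; origin in the middle of its underside. Leave alone.
- hammer: Bystander: hammer lying on the bench. Leave alone.
- tin: Bystander: closed steel tin, 72 mm across, 100 mm tall; origin at the centre of its underside. Leave alone.
Mind the look-alikes: they are no part of the job. Of the things shaped like the isolator, the grey one is meant.

How it is judged (in metres and radians):
On the way, in this order (a step that is already met when the one before it is completed fails the run):
1. the toggle is fully over in its OFF position, the arm still down (value of joint toggle above 1.1 rad and value of joint press_arm below 0.05 rad), for 0.2 s.
2. the latch is pulled clear of the ball, the arm still down (value of joint latch above 0.0095 m and value of joint press_arm below 0.1 rad), for 0.02 s.
At the end, for the whole second after the job is handed in: The toggle is OFF (over 1.1 rad), the press arm is up by at least 0.3 rad (coupler about 60 mm above its seat), still, and carried by the gripper's fingers (over 1 N) with nothing else propping it, through the last second (value of joint toggle above 1.1 rad and value of joint press_arm above 0.3 rad and velocity of joint press_arm between -0.1 and 0.1 rad/s and contact force between press_arm and the fingers above 1 N and contact force between press_arm and loose_sole below 0.2 N and contact force between press_arm and hammer below 0.2 N and contact force between press_arm and tin below 0.2 N); the arm keeps its last pose, push and grip.
It fails at once if the arm is raised while the isolator is ON (value of joint press_arm above 0.12 rad and value of joint toggle below 0.6 rad).
It fails at once if the loose sole is disturbed (distance of loose_sole from where it was at the start of the episode above 0.03 m).
It fails at once if the hammer is disturbed (distance of hammer from where it was at the start of the episode above 0.03 m).
It fails at once if the tin is disturbed (distance of tin from where it was at the start of the episode above 0.03 m).
It also fails if it takes over 51 s, if anything falls off the work surface, if the arm or the gripper's body presses on something with over 40 N, if the wrist force passes 120 N, or if a joint passes its speed limit or range.

## Working session

There is one attempt and no reset: what is moved stays moved. The work goes in short steps, Python scripts to look and compute and a tool call to move; the robot and the scene stay as the last step left them, time stands still between calls to the robot, and variables do not carry over. Pictures are saved under pics/ and viewed, at most 10 in all, crops included, and the job is handed in when it is done.

Besides the shell and the picture viewer there is one more tool, called after ">>>" as name(argument=value, ...), one argument or row to a line, values as JSON. step_arm: Moves the arm, as the interface text tells. Its arguments: {"type":"object","properties":{"gripper":{"type":"array","items":{"type":"number"}},"dp":{"type":"array","items":{"type":"array","items":{"type":"number"}}},"yaw":{"type":"array","items":{"type":"number"}},"force":{"type":"number"}},"required":["gripper","dp","yaw"]}

```bash
mkdir -p pics
python3 - <<'E'
from workcell import *
import cv2,numpy as np
s=sense();print(s['ee_pos'],s['tcp_rot'],s['ft_force'],s['width'])
for n in('top','side'):
    cv2.imwrite(f'pics/{n}0.png',grab_frame(n)); c=calibration(n);print({k:(np.round(v,3).tolist() if k=='extrinsics' else v) for k,v in c.items()})
E
```

```text
[226.81413206 581.79414636 221.92107513] [ 1.84814371e-01  9.82773154e-01 -7.44473360e-04 -1.50267141e-04] [ 0.70604123 -0.22949341 -0.27674917] 87.88553962127095
{'fx': 428.59052435418306, 'fy': 428.59052435418306, 'cx': 323.380410091146, 'cy': 203.46799691746625, 'extrinsics': [[-0.014, 0.989, -0.146, 379.549], [-1.0, -0.012, 0.012, 11.566], [0.011, 0.147, 0.989, 1430.973], [0.0, 0.0, 0.0, 1.0]]}
{'fx': 384.44588425834417, 'fy': 384.44588425834417, 'cx': 315.8294667322863, 'cy': 202.69014873417999, 'extrinsics': [[0.904, 0.313, -0.293, 257.528], [-0.428, 0.681, -0.595, -622.883], [0.014, 0.663, 0.749, 895.725], [0.0, 0.0, 0.0, 1.0]]}
```

View pics/top0.png

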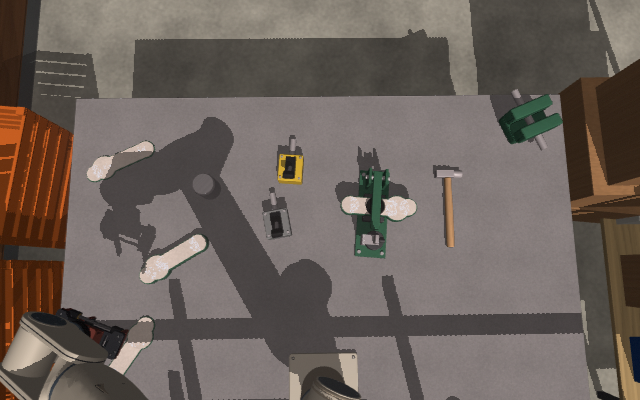

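View pics/side0.png

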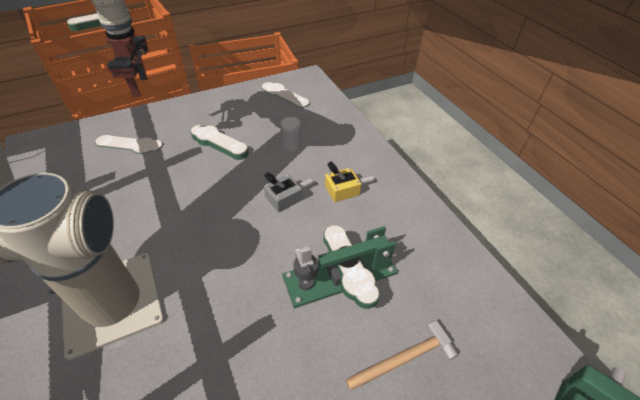

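The top view shows the grey isolator at about (277,223), the yellow decoy at (290,167), the press at (373,215) with its latch at about (373,240), and the hammer at (449,205). In the side view the grey box is at (282,193) and the latch tab at (304,256). I'll enlarge both areas next.

```bash
cat > h.py <<'E'
from workcell import *
import cv2,numpy as np
C={n:calibration(n) for n in('top','side')}
def ray(n,u,v):
    c=C[n];E=np.array(c['extrinsics']);d=E[:3,:3]@np.array([(u-c['cx'])/c['fx'],-(v-c['cy'])/c['fy'],-1]);return E[:3,3],d/np.linalg.norm(d)
def plane(n,u,v,z):
    o,d=ray(n,u,v);return o+d*(z-o[2])/d[2]
def two(a,b):
    (o,d),(p,e)=ray('top',*a),ray('side',*b);t=np.linalg.lstsq(np.c_[d,-e],p-o,rcond=None)[0];x,y=o+d*t[0],p+e*t[1];return (x+y)/2,np.linalg.norm(x-y)
def proj(n,P):
    c=C[n];E=np.array(c['extrinsics']);q=E[:3,:3].T@(np.array(P)-E[:3,3]);return c['cx']-c['fx']*q[0]/q[2],c['cy']+c['fy']*q[1]/q[2]
E
python3 - <<'E'
import cv2,numpy as np
t=cv2.imread('pics/top0.png');s=cv2.imread('pics/side0.png')
f=lambda i,x,y,w,h,k:cv2.resize(i[y:y+h,x:x+w],None,fx=k,fy=k,interpolation=cv2.INTER_CUBIC)
a=f(t,250,155,180,112,4.4);b=f(s,250,150,160,120,5) 
cv2.imwrite('pics/tc.png',a);cv2.imwrite('pics/sc.png',f(s,250,155,160,118,5))
E
```

```text
(no output)
```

View pics/tc.png

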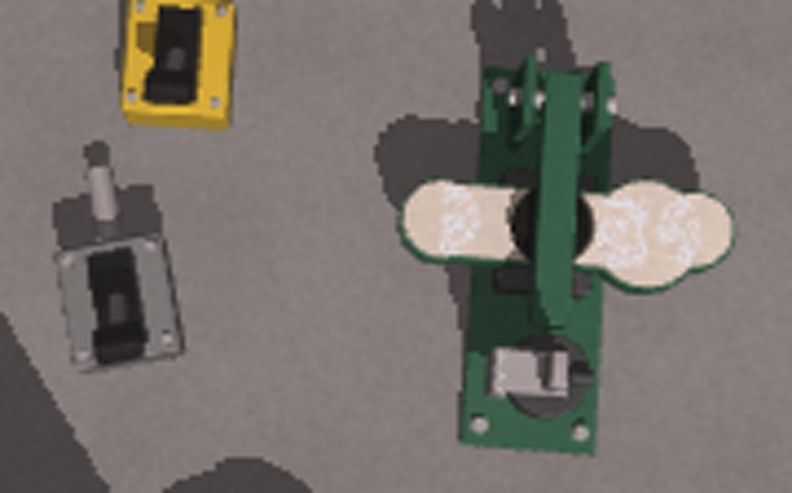

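View pics/sc.png

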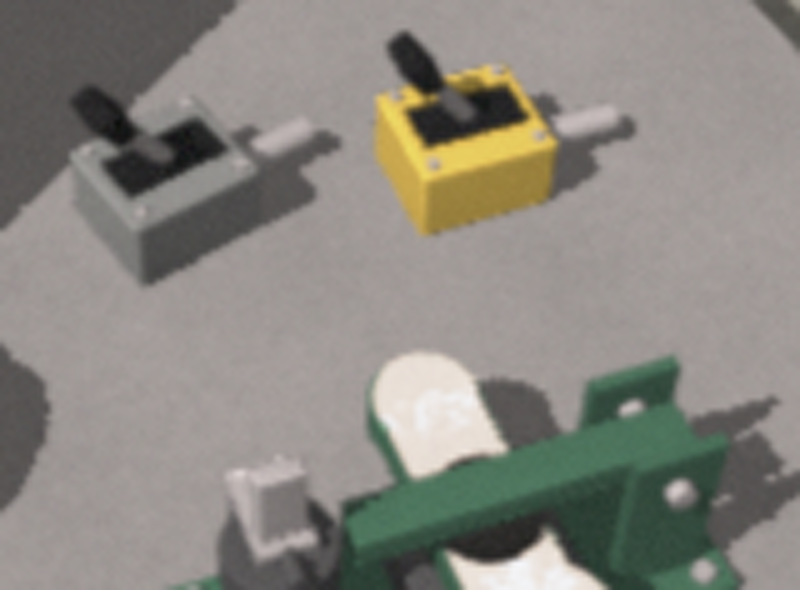

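The crops show the toggle leaning toward the robot with its grip near (118,340) in the top crop. The coupler disc is at about (547,376), and the tab is near (553,370) in the top crop and (275,500) in the side crop. I'll compute world positions and check them against a projected model.

```bash
cat > m.py <<'E'
from h import *
T=lambda x,y:(250+(x+.5)/4.4-.5,155+(y+.5)/4.4-.5); S=lambda x,y:(250+(x+.5)/5-.5,155+(y+.5)/5-.5)
r=lambda a:np.round(a,1)
if __name__=='__main__':
    np.set_printoptions(suppress=True)
    print('coupler',r(plane('top',*T(547,376),108)))
    for p in [(462,443),(594,455),(487,65),(480,425),(581,432)]: print('base',r(plane('top',*T(*p),10)))
    for p in [(545,75),(537,300),(581,75),(575,300)]: print('arm',r(plane('top',*T(*p),110)))
    b=np.array([plane('top',*T(*p),55) for p in [(55,250),(163,235),(185,350),(75,372)]]);print('box',r(b),r(b.mean(0)))
    s=np.array([plane('side',*S(*p),55) for p in [(72,155),(185,98),(262,172),(146,222)]]);print('boxside',r(s),r(s.mean(0)))
    print('grip',two(T(120,342),S(103,113)))
    print('tabtop', [ (r(plane('top',*T(*p),168))) for p in [(540,352),(567,352),(567,390),(540,390)]])
    print('tab side top',[ (r(plane('side',*S(*p),168))) for p in [(228,473),(287,458),(304,468),(258,477)]])
E
python3 m.py
```

```text
coupler [ 459.4 -159.5  108. ]
base [ 416.1 -106.9   10. ]
base [ 405.8 -205.6   10. ]
base [ 705.4 -133.3   10. ]
base [ 429.3 -120.8   10. ]
base [ 423.1 -196.5   10. ]
arm [ 674.7 -164.6  110. ]
arm [ 512.8 -153.9  110. ]
arm [ 674.4 -190.4  110. ]
arm [ 512.5 -180.7  110. ]
box [[559.7 192.5  55. ]
 [569.9 113.3  55. ]
 [485.   97.4  55. ]
 [470.  177.4  55. ]] [521.2 145.1  55. ]
boxside [[473.4 172.9  55. ]
 [554.6 190.1  55. ]
 [572.3 111.9  55. ]
 [493.9 103.3  55. ]] [523.5 144.5  55. ]
grip (array([485.96874477, 138.90718785, 116.28813309]), np.float64(1.065303510711916))
tabtop [array([ 471.9, -147.6,  168. ]), array([ 471.7, -165.7,  168. ]), array([ 446.3, -164.9,  168. ]), array([ 446.5, -146.8,  168. ])]
tab side top [array([ 438.9, -153.4,  168. ]), array([ 466.8, -157.2,  168. ]), array([ 471.5, -165.5,  168. ]), array([ 450.4, -161.2,  168. ])]
```

The measurements agree with the given sizes:
- **Box:** centre (522,145), yaw about 10°. The triangulated grip matches the expected 37 mm offset and a height of about 112 mm.
- **Ball:** (459,-159), with the press at a yaw of about -5°.

I'll go in behind the toggle with the fingers shut.

>>> step_arm(
  gripper=[0.0, 0.0, 0.0, 0.0, 0.0, 0.0, 0.0, 0.0, 0.0, 0.0, 0.0, 0.0],
  dp=[
    [-0.036, -0.035, 0],
    [-0.072, -0.069, 0],
    [-0.108, -0.104, 0],
    [-0.144, -0.138, 0],
    [-0.18, -0.172, 0],
    [-0.216, -0.207, 0],
    [-0.252, -0.242, 0],
    [-0.288, -0.276, 0],
    [-0.324, -0.31, 0],
    [-0.36, -0.345, 0],
    [-0.36, -0.345, 0],
    [-0.36, -0.345, 0],
  ],
  yaw=[-4, -8, -12, -16, -16, -16, -16, -16, -16, -16, -16, -16],
)

```text
t: 1.6
ee_pos: [436.7, 130.2, 222.4]
tcp_rot: [0.047, 0.999, 0.0, -0.0]
ft_force: [0.3, 0.1, -0.4]
width: 0.5
grip_force: 0.0
```

>>> step_arm(
  gripper=[0.0, 0.0, 0.0],
  dp=[
    [0, 0, 0.056],
    [0, 0, 0.112],
    [0, 0, 0.112],
  ],
  yaw=[0, 0, 0],
)

```text
t: 1.98
ee_pos: [433.4, 130.4, 107.6]
tcp_rot: [0.045, 0.999, -0.001, -0.004]
ft_force: [-0.1, -0.1, 0.4]
width: 0.5
grip_force: 0.0
```

>>> step_arm(
  gripper=[0, 0, 0, 0, 0, 0, 0, 0, 0, 0, 0, 0],
  dp=[
    [-0.019, 0.005, 0],
    [-0.029, 0.008, 0],
    [-0.038, 0.011, 0],
    [-0.048, 0.013, 0],
    [-0.058, 0.016, 0],
    [-0.067, 0.019, 0],
    [-0.076, 0.021, 0],
    [-0.083, 0.023, 0],
    [-0.09, 0.025, 0],
    [-0.096, 0.027, 0],
    [-0.096, 0.027, 0],
    [-0.096, 0.027, 0],
  ],
  yaw=[0, 0, 0, 0, 0, 0, 0, 0, 0, 0, 0, 0],
)

```text
t: 3.48
ee_pos: [535.1, 148.1, 110.7]
tcp_rot: [0.046, 0.999, -0.0, 0.0]
ft_force: [0.0, 0.3, -0.4]
width: 0.4
grip_force: 0.0
```

>>> step_arm(
  gripper=[0, 0, 0.06, 0.06, 0.06, 0.06, 0.06, 0.06],
  dp=[
    [0.03, 0, -0.03],
    [0.06, 0, -0.08],
    [0.06, -0.02, -0.13],
    [0.06, -0.06, -0.13],
    [0.06, -0.11, -0.13],
    [0.06, -0.15, -0.13],
    [0.06, -0.15, -0.13],
    [0.06, -0.15, -0.13],
  ],
  yaw=[0, 0, 0, 0, 0, 0, 0, 0],
)

```text
t: 4.47
ee_pos: [461.6, 4.5, 240.8]
tcp_rot: [0.047, 0.999, 0.0, 0.0]
ft_force: [-0.1, 0.3, 1.0]
width: 57.1
grip_force: 0.0
```

Run:
```python
from h import *
t=grab_frame('top');s=grab_frame('side')
f=lambda i,x,y,w,h,k:cv2.resize(i[y:y+h,x:x+w],(800,int(800*h/w)),interpolation=cv2.INTER_CUBIC)
cv2.imwrite('pics/s1.png',f(s,250,150,144,108,5));print(sense()['ee_pos'])
```

```text
[461.69132909   5.12341056 240.68453779]
```

View pics/s1.png

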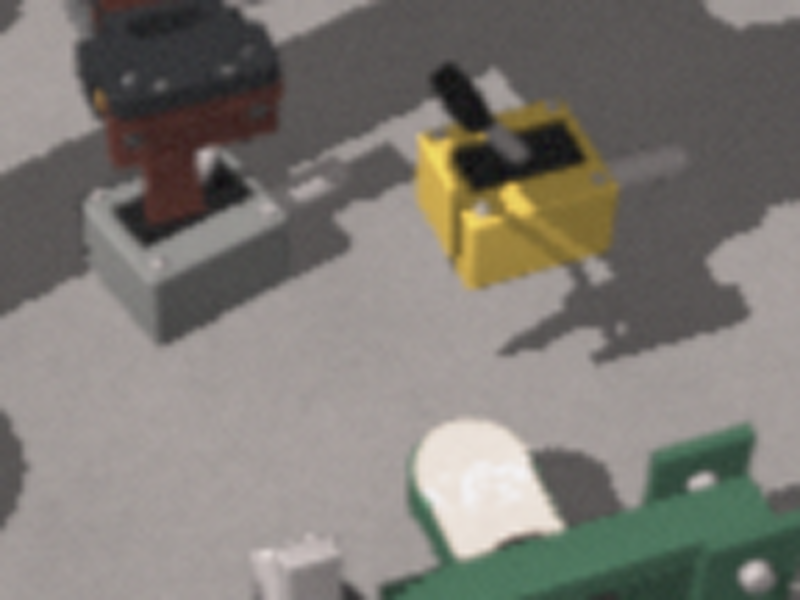

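>>> step_arm(
  gripper=[0.06, 0.06, 0.06, 0.06, 0.06],
  dp=[
    [-0.004, -0.055, 0],
    [-0.008, -0.11, 0],
    [-0.0115, -0.163, 0],
    [-0.0115, -0.163, 0.05],
    [-0.0115, -0.163, 0.05],
  ],
  yaw=[0, 0, 0, 0, 0],
)

```text
t: 5.2
ee_pos: [455.8, -157.9, 188.1]
tcp_rot: [0.046, 0.999, 0.001, -0.003]
ft_force: [-0.3, -0.7, -0.2]
width: 60.3
grip_force: 0.0
```

Run:
```python
from h import *
s=grab_frame('side')
f=lambda i,x,y,w,h:cv2.resize(i[y:y+h,x:x+w],(800,int(800*h/w)),interpolation=cv2.INTER_CUBIC)
cv2.imwrite('pics/s2.png',f(s,230,150,180,135));print(sense()['ee_pos'])
```

```text
[ 457.17857615 -157.98878444  189.87877715]
```

View pics/s2.png

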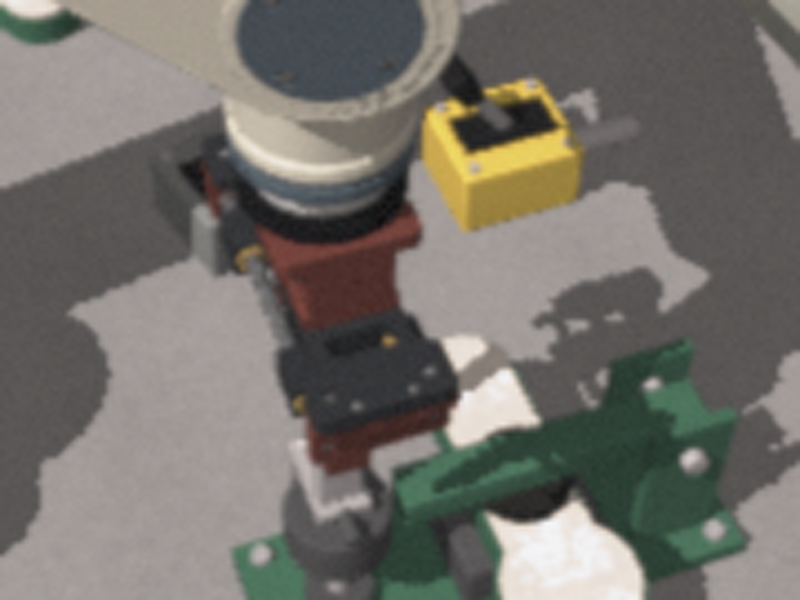

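The side view shows the fingers over the tab, with the tab between them as planned, but the wrist hides the isolator. I'll check the toggle in the top view.

Run:
```python
from h import *
s=grab_frame('top')
f=lambda i,x,y,w,h:cv2.resize(i[y:y+h,x:x+w],(800,int(800*h/w)),interpolation=cv2.INTER_CUBIC)
cv2.imwrite('pics/t2.png',f(s,240,140,180,135))
```

```text
(no output)
```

View pics/t2.png

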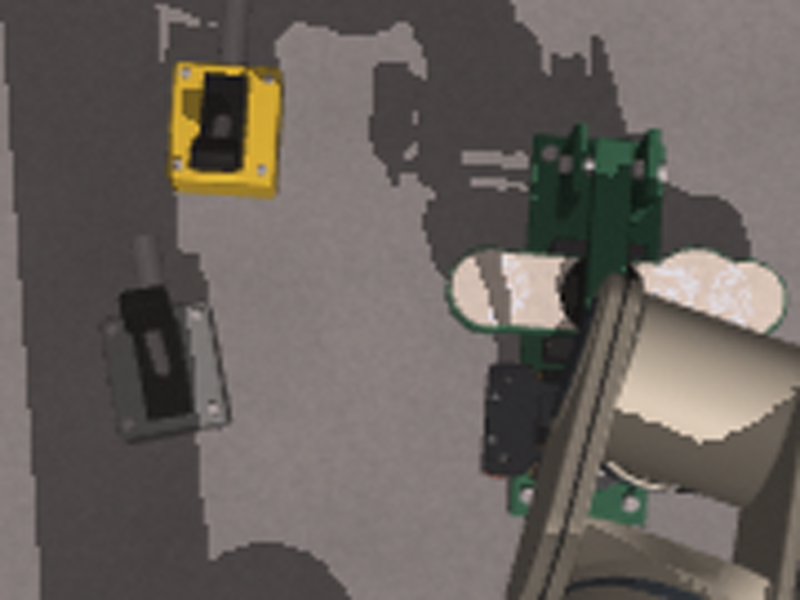

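The grip is now at (148,305) in this crop, beyond the box's far edge, so the toggle is over. I'll check the number before going on.

Run:
```python
from h import *
print(plane('top',240+148/4.444,140+305/4.444,112), proj('top',(557.5,151.5,112)),sense()['ee_pos'])
```

```text
[560.59988891 150.45518642 112.        ] (np.float64(272.96263038173566), np.float64(209.6265940432186)) [ 458.24099143 -158.18374949  191.06035925]
```

>>> step_arm(
  gripper=[0.06, 0.06, 0.06, 0.0, 0.0, 0.0, 0.0],
  dp=[
    [0, 0, 0.03],
    [0, 0, 0.06],
    [0, 0, 0.06],
    [0, 0, 0.06],
    [0, 0, 0.06],
    [0, 0, 0.06],
    [0, 0, 0.06],
  ],
  yaw=[0, 0, 0, 0, 0, 0, 0],
  force=45,
)

```text
t: 6.18
ee_pos: [458.2, -159.2, 131.1]
tcp_rot: [0.046, 0.999, -0.0, 0.0]
ft_force: [0.5, 0.1, -0.5]
width: 23.3
grip_force: 0.0
```

>>> step_arm(
  gripper=[0.0, 0.0, 0.0],
  dp=[
    [0, 0, 0],
    [0, 0, 0],
    [0, 0, 0],
  ],
  yaw=[0, 0, 0],
)

```text
t: 6.55
ee_pos: [458.1, -159.7, 130.9]
tcp_rot: [0.046, 0.999, -0.001, 0.0]
ft_force: [-2.3, -4.7, 2.6]
width: 11.7
grip_force: 45.0
```

>>> step_arm(
  gripper=[0, 0, 0, 0],
  dp=[
    [0, 0.005, 0],
    [0, 0.01, 0],
    [0, 0.014, 0],
    [0, 0.014, 0],
  ],
  yaw=[0, 0, 0, 0],
)

```text
t: 7.05
ee_pos: [459.2, -146.3, 130.9]
tcp_rot: [0.046, 0.999, -0.001, 0.0]
ft_force: [-3.0, -10.2, 2.1]
width: 11.6
grip_force: 45.0
```

>>> step_arm(
  gripper=[0, 0, 0, 0, 0, 0],
  dp=[
    [-0.001, 0, -0.005],
    [-0.003, 0, -0.01],
    [-0.005, 0, -0.015],
    [-0.0065, 0, -0.02],
    [-0.0105, 0, -0.029],
    [-0.0105, 0, -0.029],
  ],
  yaw=[0, 0, 0, 0, 0, 0],
)

```text
t: 7.8
ee_pos: [468.9, -147.3, 159.1]
tcp_rot: [0.046, 0.999, -0.001, -0.001]
ft_force: [-1.6, -10.9, -6.3]
width: 11.5
grip_force: 45.0
```

>>> step_arm(
  gripper=[0, 0, 0, 0, 0, 0, 0, 0, 0, 0, 0],
  dp=[
    [-0.002, 0, -0.005],
    [-0.0045, 0, -0.0095],
    [-0.0095, 0, -0.0185],
    [-0.0145, 0, -0.0275],
    [-0.0205, 0, -0.036],
    [-0.0265, 0, -0.0443],
    [-0.0305, 0, -0.049],
    [-0.0305, 0, -0.049],
    [-0.0305, 0, -0.049],
    [-0.0305, 0, -0.049],
    [-0.0305, 0, -0.049],
  ],
  yaw=[0, 0, 0, 0, 0, 0, 0, 0, 0, 0, 0],
)

```text
t: 9.18
ee_pos: [498.1, -150.1, 207.4]
tcp_rot: [0.046, 0.999, -0.001, -0.002]
ft_force: [-3.8, -9.7, -4.4]
width: 11.9
grip_force: 45.0
```

Run:
```python
from h import *
s=grab_frame('side');t=grab_frame('top')
f=lambda i,x,y,w,h:cv2.resize(i[y:y+h,x:x+w],(400,int(400*h/w)),interpolation=cv2.INTER_CUBIC)
cv2.imwrite('pics/f.png',np.hstack([f(s,270,180,140,140),f(t,240,140,140,140)]));q=sense();print(q['ee_pos'],q['ft_force'],q['width'],q['grip_force'])
```

```text
[ 498.05563202 -150.06421965  207.3687769 ] [-3.40552512 -9.66381906 -5.38177401] 11.690391094228541 45.00054895877838
```

View pics/f.png

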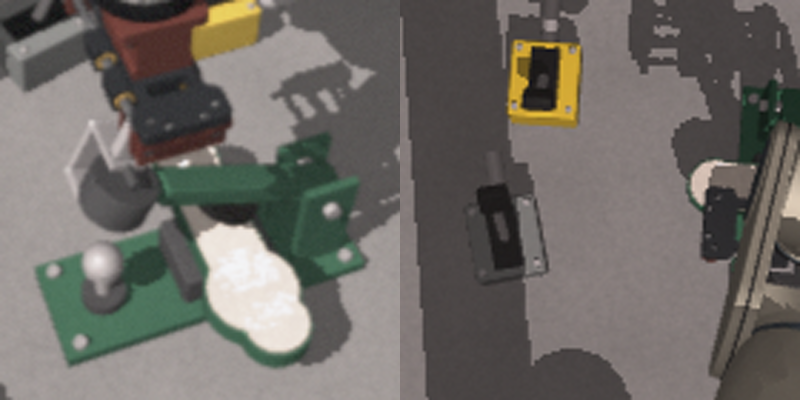

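The left half shows the coupler raised well clear of the ball at (100,262), still held by the fingers. The right half shows the toggle OFF at (490,200). I'm handing in.

```bash
python3 -c "
from workcell import *
print(finish_job())"
```

```text
the job is handed in; nothing more can be done
None
```

I flipped the isolator toggle to OFF, then pulled the latch and raised the press arm about 8 cm, and handed the job in with the gripper still holding it there. The loose sole, hammer and tin were never touched; no verdict came back at hand-in.

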